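Feed the sanding sled along the fence with the push stick

TASK

Pick up the forked push stick and, with it alone, push the sanding sled sideways against the fence and then feed it along the fence over the abrasive strip until it is fully home in the corner of the fence and the end stop. Keep it lightly pressed to the fence for the whole feed, with about 8 N and never more than 15 N, because the fence is only lightly clamped. Then lay the stick down flat on the counter beside the board, leaving the sled home, and leave the other things alone.

Things in the scene. Friction and masses are not known exactly. Their poses are not given: they have to be found in the camera images.
- board: Dressing board, fixed: plywood 140 x 340 x 15 mm with a flush dark abrasive strip, a fence along one long edge and a stop block (14 mm thick, 24 mm above the board) across one end. Origin at the centre of its underside, z up; +y is the feed direction, towards the stop, whose face is at y = +150 mm. The fence is on the -x side, nearer the robot; the far long side and entry end are open.
- stop_face (a point): Middle of the stop face, on the board top: x 0, y +150, z 15 mm in the board. The fence, a wooden rail 14 mm thick and 24 mm above the board, runs from the stop 280 mm back along -y. It is adjustable and was set by eye: at the stop its face is anywhere from x = -54 to -30 mm, and it is turned by up to 0.035 rad either way from the board's y. This is not reported and has to be felt.
- sled: Sanding sled, loose on the board: light wood block 44 (x) by 70 (y) by 28 mm high, with a brass hex nipple let into its middle that rises to 60 mm; 0.35 to 0.7 kg, friction with board and fence 0.45 to 0.75. Origin at the centre of its underside, +y its leading end, -x its fence side. Starts at the entry, 5 to 20 mm clear of the fence and askew by up to 0.15 rad.
- sled_lead_corner (a point): Bottom corner of the sled that goes into the corner of fence and stop (its fence side, leading end).
- sled_push_corner (a point): The diagonally other, upright edge of the sled (far side from the fence, trailing end), at half its height: where the push stick's fork goes.
- push_stick: Wooden push stick flat on the counter, 90 g: bar 20 mm wide (y), 30 mm high, from x = -45 to +40 mm, then a fork of two prongs 22 mm high that end in upright round tips of 5 mm radius. Origin on its underside at the place to grip it across the 20 mm; +x towards the fork. It lies beside the board, to the robot's right.
- stick_fork (a point): Midpoint between the two tips' centres, which lie 70 mm ahead of the stick's origin, 13 mm either side of its axis, 16 mm clear gap; 11 mm above the underside. With the stick pointing at the sled's upright edge at 45 degrees to both faces, the edge sits in the fork 6 mm behind this point.
- tee_bronze: Bystander: bronze pipe tee lying on the counter, 62 x 84 x 39 mm. Origin at centre of underside.
- nipple_2: Bystander: large brass hex nipple, upright, 65 mm high.
- coupling_1: Bystander: grey pipe coupling, upright, 40 mm wide, 45 mm high.
- small_carton_1: Bystander: small white carton 71 x 57 x 63 mm behind the work.

How it is judged:
On the way, in this order (a step that is already met when the one before it is completed fails the run):
1. The push stick is picked up off the counter (height (world z) of push_stick above 0.012 m), for 0.1 s.
2. Near the entry, the sled is held against the fence with over 4 N (y of sled in the frame of board between -0.14 and -0.02 m and contact force between sled and fence_c0 above 4 N), for 0.4 s.
3. The sled is held against the fence with over 4 N in the second quarter of the feed (y of sled in the frame of board between -0.02 and 0.02 m and contact force between sled and fence_c0 above 4 N), for 0.4 s.
4. The sled is held against the fence with over 4 N in the third quarter (y of sled in the frame of board between 0.02 and 0.065 m and contact force between sled and fence_c0 above 4 N), for 0.4 s.
5. The sled is held against the fence with over 4 N in the last quarter (y of sled in the frame of board between 0.065 and 0.109 m and contact force between sled and fence_c0 above 4 N), for 0.4 s.
6. The sled is home at the stop (leading corner within 5 mm of the stop face), still pressed to the fence (y of sled_lead_corner in the frame of board above 0.145 m and contact force between sled and fence_c0 above 2 N), for 0.4 s.
At the end, for the whole second after the job is handed in: The sled rests flat on the board with its leading fence-side corner within 5 mm of the stop face, its side within 6 mm of the fence, and within 0.09 rad of the board's direction; the push stick lies flat, right way up and at rest on the counter, off the board (underside under 6 mm high) (y of sled_lead_corner in the frame of board above 0.145 m and x of fence_c0 in the frame of sled above -0.035 m and angle between the y axis of sled and the y axis of board, either way round below 0.09 rad and angle between sled's own z axis and vertical below 0.05 rad and linear speed of sled below 0.01 m/s and height (world z) of push_stick below 0.006 m and angle between push_stick's own z axis and vertical below 0.1 rad and linear speed of push_stick below 0.02 m/s); the robot touches nothing.
It fails at once if The sled is pressed on the fence with more than 15 N (contact force between sled and fence_c0 above 15 N).
It fails at once if The gripper or arm touches the sled instead of the stick (contact force between any of the fingers, the arm and sled above 0.3 N).
It fails at once if The sled is tipped up (angle between sled's own z axis and vertical above 0.15 rad).
It fails at once if A bystander is disturbed (moved over 15 mm) (distance of any of tee_bronze, nipple_2, coupling_1, small_carton_1 from where it was at the start of the episode above 0.015 m).
It also fails if it takes over 72 s, if anything falls off the work surface, if the arm or the gripper's body presses on something with over 40 N, if the wrist force passes 120 N, or if a joint passes its speed limit or range.

ROBOT

A 7-joint arm with a two-finger parallel gripper is mounted at the origin on a cart in front of the work surface, level with it; the furniture and walls round the work are solid. World frame = base frame: x ahead of the robot, y to its left, z up, the work surface at z = 0. Lengths are in m, angles in rad, forces in N, time in s.
With the tool pointing down it reaches from about 0.4 to 0.85 m from the base axis. Payload 4.5 kg.
Tool frame: the origin (TCP) lies midway between the tips of the shut fingers; the grasp point (between the pads) lies 19 mm behind it (r.grip_point_offset is the distance from the TCP to the grasp point, in m); z points along the fingers, y is the line along which they close (so a half turn about z gives the same grasp; the last joint's range is limited). The gripper opens to 88 mm and grips with 3 to 60 N. Pads are 18 mm wide; open, the fingers measure 123 mm over their backs; the gripper's body (75 mm by 187 mm) begins 45 mm behind the grasp point.
Start: joints at [-1.296, 0.689, -0.195, 1.565, 0.157, 0.902, -0.215], TCP at [0.149, 0.607, 0.239] pointing down, gripper open.
Joint ranges: [-3.01, 3.01], [-0.46, 2.08], [-1.47, 1.51], [0.13, 2.56], [-1, 4.14], [0.04, 2.09], [-2.66, 2.66]. Speed limits (rad/s): [2.57, 2.57, 3.14, 3.14, 3.14, 3.14, 3.14].

INTERFACE

Orientations are given as a unit quaternion [x, y, z, w].
In Python, from plant import r, optics gives the robot as it stands.
- The arm moves only by the shell command python3 -m pendant 'ROWS' [OPENING] [FORCE]. ROWS is JSON, a list of rows, each a list of 6 numbers: the shift along the tool's x, y, z as a fraction of full scale, then the turn, a rotation vector about the tool's x, y, z as a fraction of full scale. A call has 1 to 5 rows; each row shifts and turns the commanded pose from where the row before left it, along the tool's axes as they then stand; what a row does not reach is not made up. Full scale, the value 1, is 0.025 m for a shift and pi rad for a turn. A row lasts 1/12 s, in which the tool goes at most 41.7 mm and 7.16 degrees, less where a joint would pass 70% of its speed; a pose out of reach is approached as far as the arm can. A call with a number of a shift or a turn outside -1 to 1 is refused whole. A call with a gripper value outside its range is refused whole. OPENING is the opening, from -1 (shut) to 1 (fully open), set as the call begins (- or left out, the last holds). The fingers move at their own pace and stop on an object; FORCE is the grip in N (left out, the last holds). Time passes only in rows, so rows that do not move let the fingers close. It gives the time, the measured TCP pose, the force, the opening and the grip force at its end, in the units of the state.
- r.get_state(): the state, without advancing time (a new reading comes with each control period).
- optics.snapshot(name): name is "scene" or "top" or "wrist"; returns (picture, depth): 420x560x3 uint8, blue, green, red; 420x560 float32, m along the optical axis (not along the pixel's ray), 0 where there is no reading.
- optics.calibration(name): a dict with "vfov" (degrees; the focal length in pixels is half the picture's height over the tangent of half this angle, whatever the lens; pixels are square), "cx", "cy" (the principal point, pixels), "cam_to_world" (4x4, takes a point from camera to world coordinates); the wrist camera has in their place "tool_from_camera" (4x4, takes a point from camera to tool coordinates, whose origin is the TCP and whose axes are the flange's). Camera axes: x right, y up, looking along -z (the intrinsics and any distortion apply to the point x, -y, -z); pixel columns grow to the right and rows downward; lengths in m; the calibration is good to about 2 mm. A picture is of the moment at which its call begins: read the wrist's pose just before it. calibration takes no time and is no camera call.
- r.finish_job(): hands the job in; it is judged then, once.
The state is a dict: "clock": time; "q": joint angles; "qd": joint speeds; "joint_torque": joint torques, N m; "tool_pos": TCP position; "eef_rot": TCP orientation; "contact_force": force on the tool from outside, world axes, zero at the start; "moment": the same for the moment, N m; "opening": opening from 0.0 (shut) to 1.0 (fully open); "finger_force": force on a finger pad.
Only numpy, scipy, OpenCV 4.12 (cv2) and the standard library are available. Lean on these libraries where they do the work, as an engineer would, in place of code of your own. Each camera call takes 0.05 s, during which the arm holds its last target. There are 200 camera calls.

## Working session

There is one attempt and no reset: what is moved stays moved. The work goes in short steps, Python scripts to look and compute and a shell command to move; the robot and the scene stay as the last step left them, time stands still between calls to the robot, and variables do not carry over. Pictures are saved under pics/ and viewed, at most 10 in all, crops included, and the job is handed in when it is done.

```bash
ls; mkdir -p pics
cat > look.py <<'E'
import cv2
from plant import r,optics
import sys
for n in sys.argv[2:]:
    p,d=optics.snapshot(n); cv2.imwrite(f'pics/{n}_{sys.argv[1]}.png',p)
    import numpy as np; np.savez(f'pics/{n}_{sys.argv[1]}.npz',p=p,d=d)
E
python3 look.py 0 top scene; python3 -c "
from plant import r,optics
s=r.get_state();print(s)
for n in ('top','scene','wrist'):print(n,optics.calibration(n))"
```

```text
pics
{'clock': 0.1, 'q': array([-1.29618735,  0.68990859, -0.19452231,  1.56619931,  0.1573038 ,
        0.90249236, -0.21511463]), 'qd': array([ 0.00059339, -0.00181405, -0.00104236, -0.00233362, -0.00197103,
       -0.00030707,  0.00146982]), 'joint_torque': array([-3.59851496e-03, -5.28500891e+01, -1.27181567e+00, -1.53836578e+01,
       -5.25642559e-02,  2.02839656e-03,  3.50448920e-05]), 'tool_pos': array([0.14896557, 0.60642538, 0.23799585]), 'eef_rot': array([ 1.20083580e-01,  9.92763456e-01, -8.07342219e-04, -3.92559581e-05]), 'contact_force': array([-0.18195388,  0.64252931, -1.49714245]), 'moment': array([-0.03274951,  0.01334063, -0.03513341]), 'finger_force': 0.0, 'opening': 0.9973191028665797}
top {'vfov': 52.551272276392986, 'cx': 278.8019545828436, 'cy': 197.4144635748938, 'cam_to_world': array([[ 0.02941465,  0.9981523 , -0.05316734,  0.4427725 ],
       [-0.99955749,  0.02960835,  0.00285892,  0.06924886],
       [ 0.00442783,  0.05305972,  0.99858152,  1.58481359],
       [ 0.        ,  0.        ,  0.        ,  1.        ]])}
scene {'vfov': 45.37952900934767, 'cx': 282.0291447583749, 'cy': 210.82743575444388, 'cam_to_world': array([[ 0.66657918,  0.48974653, -0.56197912, -0.21307251],
       [-0.74528169,  0.45310032, -0.4891373 , -0.58669106],
       [ 0.01507962,  0.74488149,  0.66702636,  0.96406814],
       [ 0.        ,  0.        ,  0.        ,  1.        ]])}
wrist {'vfov': 62.01571119480772, 'cx': 279.19121277924586, 'cy': 206.67037534021355, 'tool_from_camera': array([[ 4.31779089e-05,  9.65660789e-01,  2.59806155e-01,
         6.64600543e-02],
       [ 9.99999952e-01, -1.21311876e-04,  2.84705400e-04,
        -5.56262715e-04],
       [ 3.06446413e-04,  2.59806130e-01, -9.65660748e-01,
        -1.46822279e-01],
       [ 0.00000000e+00,  0.00000000e+00,  0.00000000e+00,
         1.00000000e+00]])}
```

View pics/top_0.png

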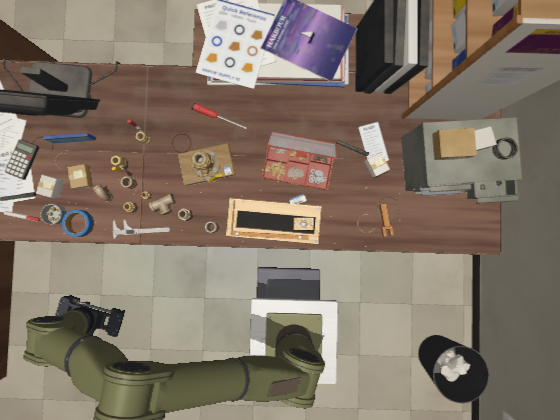

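View pics/scene_0.png

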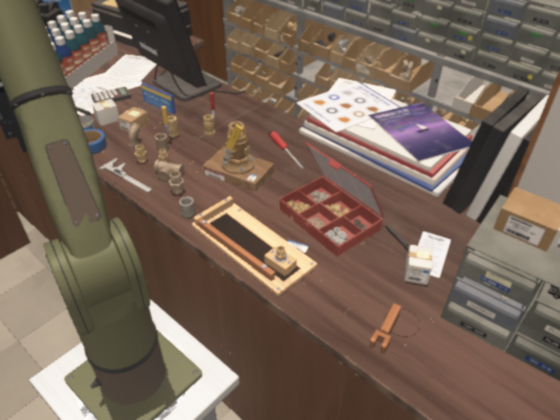

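The top view shows the board at pixel (274,220) with its stop to the left, the sled at (303,224), and the stick at (386,220) with its fork pointing down towards the robot. The scene view agrees. I'll get coarse positions now and refine them with the wrist camera.

```bash
cat > h.py <<'E'
import numpy as np, cv2
from plant import r,optics
from scipy.spatial.transform import Rotation as Ro
np.set_printoptions(precision=4,suppress=True)
def cast(name,uv,z,pose=None):
    c=optics.calibration(name); f=210/np.tan(np.radians(c['vfov']/2))
    if name=='wrist':
        T=np.eye(4); T[:3,:3]=Ro.from_quat(pose[1]).as_matrix(); T[:3,3]=pose[0]; T=T@c['tool_from_camera']
    else: T=c['cam_to_world']
    uv=np.atleast_2d(np.array(uv,float))
    d=np.c_[(uv[:,0]-c['cx'])/f,-(uv[:,1]-c['cy'])/f,-np.ones(len(uv))]@T[:3,:3].T
    return T[:3,3]+d*((z-T[2,3])/d[:,2])[:,None]
def wsnap(tag):
    s=r.get_state(); p,d=optics.snapshot('wrist'); cv2.imwrite(f'pics/w{tag}.png',p)
    np.savez(f'pics/w{tag}.npz',p=p,d=d,pos=s['tool_pos'],rot=s['eef_rot']); return p
def go(x,y,z,yaw=None):
    "units in tool axes to target; yaw = world angle of tool x"
    s=r.get_state(); R=Ro.from_quat(s['eef_rot']); M=R.as_matrix()
    v=M.T@(np.array([x,y,z])-s['tool_pos'])/0.025
    print('pos',s['tool_pos'],'toolx yaw',np.degrees(np.arctan2(M[1,0],M[0,0])),'tilt',M[:2,2],'units',v)
    if yaw is not None:
        T=Ro.from_matrix(np.array([[np.cos(yaw),np.sin(yaw),0],[np.sin(yaw),-np.cos(yaw),0],[0,0,-1]]))
        print('rot units',(R.inv()*T).as_rotvec()/np.pi)
E
python3 -c "
from h import *
for n,uv,z in [('board corners',[(230,198),(322,206),(319,244),(227,237)],.015),('sled',[(303,224)],.07),('stick',[(380,204),(388,220),(386,236)],.03)]: print(n,cast('top',uv,z))
go(.42,.12,.25,np.pi); go(.42,-.3,.25,np.pi)"
python3 -m pendant '[[0,0,0,0,0,0]]' 1 60
```

```text
board corners [[ 0.5188  0.2449  0.015 ]
 [ 0.4993 -0.0957  0.015 ]
 [ 0.3593 -0.088   0.015 ]
 [ 0.3751  0.2508  0.015 ]]
sled [[ 0.4314 -0.0239  0.07  ]]
stick [[ 0.5124 -0.3063  0.03  ]
 [ 0.4548 -0.3365  0.03  ]
 [ 0.3963 -0.3301  0.03  ]]
pos [0.149  0.6064 0.238 ] toolx yaw 166.20614837198463 tilt [-0.0003 -0.0016] units [-15.1679 -16.3117  -0.4521]
rot units [-0.0005 -0.     -0.0766]
pos [0.149  0.6064 0.238 ] toolx yaw 166.20614837198463 tilt [-0.0003 -0.0016] units [-19.1735 -32.6272  -0.4253]
rot units [-0.0005 -0.     -0.0766]
clock: 0.18
tool_pos: [0.149, 0.6066, 0.2382]
eef_rot: [0.12, 0.993, -0.001, -0.0]
contact_force: [-0.2, -0.4, -0.6]
opening: 1.002
finger_force: 0.0
```

```bash
python3 -m pendant '[[-0.9,-1,0,0,0,0],[-0.9,-1,0,0,0,0],[-0.9,-1,0,0,0,0],[-0.9,-1,0,0,0,0],[-0.9,-1,0,0,0,0]]' >/dev/null
python3 -m pendant '[[-0.9,-1,0,0,0,0],[-0.9,-1,0,0,0,0],[-0.9,-1,0,0,0,0],[-0.9,-1,0,0,0,0],[-0.9,-1,0,0,0,0]]' 
python3 -m pendant '[[-0.9,-1,0,0,0,0],[-0.9,-1,0,0,0,0],[-0.9,-1,0,0,0,0],[-0.9,-1,0,0,0,-0.038],[0,0,0,0,0,-0.038]]' 
python3 -m pendant '[[0,0,0,0,0,0],[0,0,0,0,0,0]]' 
python3 -c "
from h import *
wsnap('board'); go(.42,.1,.25,np.pi); go(.40,-.33,.2,np.pi)"
```

```text
clock: 1.02
tool_pos: [0.3084, 0.309, 0.2388]
eef_rot: [0.12, 0.993, 0.0, 0.0]
contact_force: [0.3, 0.2, 0.4]
opening: 0.999
finger_force: 0.0
clock: 1.43
tool_pos: [0.374, 0.1849, 0.2384]
eef_rot: [0.004, 1.0, -0.002, 0.0]
contact_force: [0.1, 0.7, 0.3]
opening: 1.004
finger_force: 0.0
clock: 1.6
tool_pos: [0.3715, 0.1923, 0.2388]
eef_rot: [0.003, 1.0, 0.001, -0.0]
contact_force: [0.4, 0.1, -0.2]
opening: 1.002
finger_force: 0.0
pos [0.3712 0.1929 0.2388] toolx yaw 179.7703662879582 tilt [-0.0001  0.001 ] units [-1.966  -3.7069 -0.4532]
rot units [ 0.0003 -0.     -0.0013]
pos [0.3712 0.1929 0.2388] toolx yaw 179.7703662879582 tilt [-0.0001  0.001 ] units [ -1.2351 -20.912    1.5289]
rot units [ 0.0003 -0.     -0.0013]
```

View pics/wboard.png

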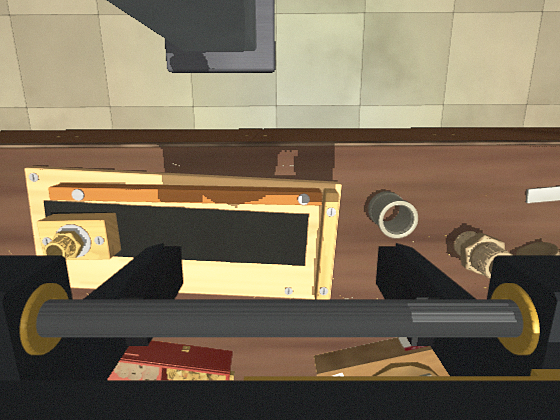

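Wrist view: board near-left corner at (28,170), near stop corner at (340,184), orange fence at (60–320, 187–200), sled at (78,235). The fingers hide the far side, so I'll take one more shot on the way, plus one over the stick.

```bash
python3 -m pendant '[[0,-1,0,0,0,0],[0,-1,0,0,0,0],[0,-1,0,0,0,0],[0,-1,0,0,0,0],[0,-1,0,0,0,0]]' >/dev/null
python3 -m pendant '[[0.2,-1,0,0,0,0],[0.2,-0.5,0,0,0,0],[0,0,0,0,0,0],[0,0,0,0,0,0]]' 
python3 -c "
from h import *
wsnap('sled')"
python3 -m pendant '[[0,-1,0,0,0,0],[0,-1,0,0,0,0],[0,-1,0,0,0,0],[0,-1,0,0,0,0],[0,-1,0,0,0,0]]' >/dev/null
python3 -m pendant '[[0,-1,0,0,0,0],[0,-1,0,0,0,0],[0,-1,0,0,0,0],[0,-1,0,0,0,0],[0,-1,0,0,0,0]]' >/dev/null
python3 -m pendant '[[-0.4,-1,0,0,0,0],[-0.4,-1,0,0,0,0],[0,-0.5,0,0,0,0],[0,0,0,0,0,0],[0,0,0,0,0,0]]'
python3 -c "
from h import *
p=wsnap('stick'); q=cv2.imread('pics/wsled.png')
cv2.imwrite('pics/both.png',np.hstack([q[100:400,80:480],p[100:400,80:480]]))"
```

```text
clock: 2.4
tool_pos: [0.3613, 0.0305, 0.2388]
eef_rot: [0.001, 1.0, 0.0, 0.0]
contact_force: [-0.3, 0.6, 0.1]
opening: 1.003
finger_force: 0.0
clock: 3.7
tool_pos: [0.3808, -0.2815, 0.2384]
eef_rot: [0.001, 1.0, 0.001, -0.0]
contact_force: [-0.3, -0.1, 0.1]
opening: 0.995
finger_force: 0.0
```

View pics/both.png

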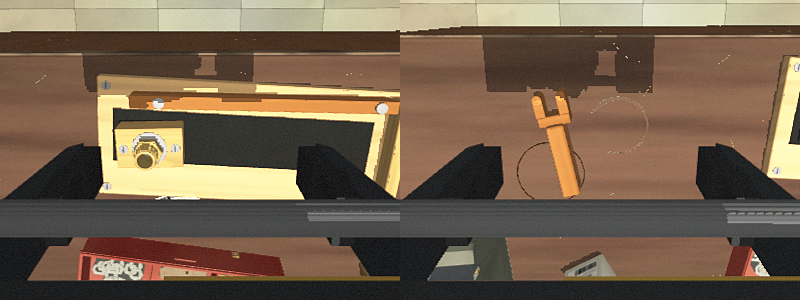

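Left panel: sled top from about (195,222) to (263,266) in full-image pixels, fence band at row ~200. Right panel: fork tips at (218,195) and (247,194), tail at (252,296). I'll use depth to get exact edges.

```bash
cat > pts.py <<'E'
from h import *
def cloud(tag):
    f=np.load(f'pics/w{tag}.npz'); c=optics.calibration('wrist'); F=210/np.tan(np.radians(c['vfov']/2))
    v,u=np.mgrid[:420,:560]; d=f['d']
    P=np.stack([(u-c['cx'])/F*d,-(v-c['cy'])/F*d,-d],-1)
    T=np.eye(4); T[:3,:3]=Ro.from_quat(f['rot']).as_matrix(); T[:3,3]=f['pos']; T=T@c['tool_from_camera']
    return P@T[:3,:3].T+T[:3,3], f['p'], d>0
def rect(Q):
    b=cv2.minAreaRect((Q[:,:2]*1000).astype(np.float32)); return b, cv2.boxPoints(b)
E
python3 -c "
from pts import *
P,p,ok=cloud('stick'); 
tab=ok&(P[...,0]>.3)&(P[...,0]<.6)&(P[...,1]<-.15)
print('table z',np.median(P[...,2][tab]))
m=tab&(P[...,2]>.012)&(P[...,2]<.04)&(P[...,1]>-.42)&(P[...,1]<-.22)
n,l,s,c=cv2.connectedComponentsWithStats(m.astype(np.uint8)); k=1+np.argmax(s[1:,4]); Q=P[l==k]; print(s[k],'zmax',np.percentile(Q[:,2],95))
print('all',rect(Q)); B=Q[Q[:,2]>.0265]; print('bar',rect(B))
F=Q[Q[:,2]<.0245];print('fork',rect(F),F.mean(0))
P,p,ok=cloud('sled'); z=P[...,2]
reg=ok&(P[...,0]>.35)&(P[...,0]<.54)&(P[...,1]<.26)&(P[...,1]>-.12)
print('board z',np.median(z[reg&(z>.008)&(z<.022)]))
for lo,hi in((.033,.048),):
  n,l,s,c=cv2.connectedComponentsWithStats((reg&(z>lo)&(z<hi)).astype(np.uint8))
  for k in range(1,n):
    if s[k,4]>150: Q=P[l==k]; print(s[k],Q[:,2].mean(),rect(Q))
m=(reg&(z>.009)&(z<.05)); n,l,s,c=cv2.connectedComponentsWithStats(m.astype(np.uint8)); k=1+np.argmax(s[1:,4]); print('board',rect(P[l==k]))
"
```

```text
table z 0.07936322143785993
[ 212  189   49  108 2323] zmax 0.031734345943667384
all (((454.8246765136719, -325.4611511230469), (119.27845001220703, 36.19135284423828), 11.657552719116211), array([[ 392.7592, -319.7896],
       [ 400.0721, -355.2344],
       [ 516.8901, -331.1328],
       [ 509.5773, -295.6879]], dtype=float32))
bar (((471.844970703125, -321.9540100097656), (84.5231704711914, 20.40239143371582), 11.665882110595703), array([[ 428.3936, -320.509 ],
       [ 432.5191, -340.49  ],
       [ 515.2963, -323.399 ],
       [ 511.1709, -303.4181]], dtype=float32))
fork (((453.7557678222656, -325.68170166015625), (117.09561920166016, 36.19135284423828), 11.657552719116211), array([[ 392.7592, -319.7896],
       [ 400.0721, -355.2344],
       [ 514.7523, -331.5739],
       [ 507.4395, -296.129 ]], dtype=float32)) [ 0.4225 -0.3304  0.0215]
board z 0.01612966481029296
[ 209  194  288  104 5347] 0.039432925276869625 (((429.1845397949219, 102.89537048339844), (294.77587890625, 108.69902038574219), 86.74991607666016), array([[366.5664, -41.1742],
       [475.0906, -47.3368],
       [491.8027, 246.9649],
       [383.2785, 253.1276]], dtype=float32))
[ 195  224   69   44 2129] 0.04359120451619459 (((430.9910888671875, -22.455947875976562), (43.969017028808594, 70.00279235839844), 1.1978838443756104), array([[408.2797,  12.0782],
       [409.7431, -57.9093],
       [453.7025, -56.9901],
       [452.2391,  12.9974]], dtype=float32))
board (((438.4814453125, 84.99651336669922), (339.5856018066406, 140.25189208984375), 86.63516998291016), array([[358.5106, -80.3876],
       [498.5208, -88.6195],
       [518.4523, 250.3807],
       [378.4421, 258.6125]], dtype=float32))
```

```bash
python3 -c "
from pts import *
go(.4694,-.3225,.06,np.radians(191.67)); 
P,p,ok=cloud('sled'); z=P[...,2]
bc=np.array([.43848,.0850]); by=np.array([.0587,.9983]); bx=np.array([.9983,-.0587])
d=P[...,:2]-bc; X=d@bx; Y=d@by
m=ok&(z>.034)&(z<.044)&(Y>-.125)&(Y<.14)&(X<-.02)&(X>-.08)
for a,b in zip(np.arange(-.12,.13,.02),np.arange(-.1,.15,.02)):
  q=m&(Y>=a)&(Y<b)&(X<-.026 ); 
  if q.sum()>5: print(round((a+b)/2,3),np.percentile(X[q],[1,50,99])*1000,q.sum())
sc=(np.array([.430991,-.022456])-bc); print('sled in board',sc@bx,sc@by)
"
```

```text
pos [ 0.3806 -0.2809  0.2385] toolx yaw -179.99133082527388 tilt [-0.0008  0.0015] units [-3.558  -1.6756  7.1347]
rot units [ 0.0005 -0.0002 -0.0648]
-0.11 [-56.439  -50.3566 -42.4249] 274
-0.09 [-57.1521 -51.0446 -43.7469] 272
-0.07 [-57.8478 -51.199  -43.7364] 284
-0.05 [-58.3781 -52.2879 -44.8604] 275
-0.03 [-59.0981 -52.4016 -45.0325] 274
-0.01 [-59.6407 -53.4813 -46.0745] 272
0.01 [-60.3695 -53.9217 -46.3618] 277
0.03 [-60.9346 -54.5732 -47.1796] 272
0.05 [-61.7023 -55.3193 -47.8917] 273
0.07 [-62.2207 -55.9446 -48.2739] 280
0.09 [-62.8954 -56.7798 -49.3262] 269
0.11 [-63.6525 -57.174  -49.4335] 283
0.13 [-64.3256 -58.3093 -50.7385] 267
sled in board -0.0011686014999999672 -0.10771292910000001
```

```bash
python3 -m pendant '[[-0.9,-0.4,1,0,0,0],[-0.9,-0.4,1,0,0,0],[-0.9,-0.4,1,0,0,0],[-0.86,-0.48,1,0,0,-0.0324],[0,0,1,0,0,-0.0324]]' >/dev/null
python3 -m pendant '[[0,0,1,0,0,0],[0,0,0,0,0,0],[0,0,0,0,0,0],[0,0,0,0,0,0]]'
python3 -c "
from h import *
go(.4694,-.3225,.003,np.radians(191.67))"
```

```text
clock: 4.5
tool_pos: [0.4701, -0.3241, 0.09]
eef_rot: [-0.101, 0.995, -0.0, 0.001]
contact_force: [0.2, -0.1, -0.1]
opening: 0.994
finger_force: 0.0
pos [ 0.4701 -0.3241  0.09  ] toolx yaw -168.37942831691294 tilt [ 0.001 -0.   ] units [0.0178 0.0711 3.4807]
rot units [-0.0001  0.0003 -0.0003]
```

```bash
python3 -m pendant '[[0,0.07,1,0,0,0],[0,0,1,0,0,0],[0,0,1,0,0,0],[0,0,0.3,0,0,0],[0,0,0,0,0,0]]' 
python3 -m pendant '[[0,0,0.1,0,0,0],[0,0,0,0,0,0]]' 
python3 -m pendant '[[0,0,0,0,0,0],[0,0,0,0,0,0],[0,0,0,0,0,0],[0,0,0,0,0,0],[0,0,0,0,0,0]]' -1 60
python3 -m pendant '[[0,0,0,0,0,0],[0,0,0,0,0,0],[0,0,0,0,0,0],[0,0,0,0,0,0],[0,0,0,0,0,0]]'
```

```text
clock: 4.92
tool_pos: [0.4689, -0.3229, 0.0062]
eef_rot: [-0.101, 0.995, 0.0, -0.0]
contact_force: [0.2, 1.1, -0.4]
opening: 1.0
finger_force: 0.0
clock: 5.08
tool_pos: [0.4701, -0.3239, 0.0052]
eef_rot: [-0.101, 0.995, -0.001, 0.001]
contact_force: [0.2, -0.9, -0.6]
opening: 1.001
finger_force: 0.0
clock: 5.5
tool_pos: [0.4692, -0.3236, 0.0039]
eef_rot: [-0.101, 0.995, -0.0, 0.0]
contact_force: [-0.3, -0.0, 2.2]
opening: 0.646
finger_force: 0.0
clock: 5.92
tool_pos: [0.4691, -0.3234, 0.0036]
eef_rot: [-0.101, 0.995, 0.0, -0.0]
contact_force: [0.3, 0.7, 0.2]
opening: 0.267
finger_force: 0.0
```

```bash
python3 -m pendant '[[0,0,0,0,0,0],[0,0,0,0,0,0],[0,0,0,0,0,0]]' -1 60
python3 -m pendant '[[0,0,-0.5,0,0,0],[0,0,-1,0,0,0],[0,0,-1,0,0,0],[0,0,-1,0,0,0],[0,0,0,0,0,0]]'
python3 -c "
from h import *
f=np.load('pics/top_0.npz'); c=optics.calibration('top'); F=210/np.tan(np.radians(c['vfov']/2)); d=f['d']
v,u=np.mgrid[:420,:560]; P=np.stack([(u-c['cx'])/F*d,-(v-c['cy'])/F*d,-d],-1)@c['cam_to_world'][:3,:3].T+c['cam_to_world'][:3,3]
m=(P[...,0]>.53)&(P[...,0]<.75)&(P[...,1]<.2)&(P[...,1]>-.35)&(d>0)
for a in np.arange(.53,.75,.02):
  print(round(a,2),[int(1000*P[...,2][m&(P[...,0]>=a)&(P[...,0]<a+.02)&(abs(P[...,1]-y)<.02)].max()) for y in np.arange(-.3,.2,.04)])
go(.52,-.123,.06,np.radians(133.5))"
```

```text
clock: 6.17
tool_pos: [0.469, -0.3234, 0.0036]
eef_rot: [-0.101, 0.995, 0.0, -0.0]
contact_force: [0.2, 0.5, 0.0]
opening: 0.221
finger_force: 60.0
clock: 6.58
tool_pos: [0.4716, -0.3249, 0.0961]
eef_rot: [-0.1, 0.995, -0.002, 0.003]
contact_force: [0.3, 0.2, -1.1]
opening: 0.222
finger_force: 60.0
0.53 [11, 9, 12, 8, 10, 8, 10, 8, 9, 10, 7, 10, 7]
0.55 [9, 9, 8, 9, 9, 48, 49, 8, 9, 10, 8, 6, 7]
0.57 [9, 11, 10, 8, 12, 50, 48, 48, 51, 47, 25, 6, 10]
0.59 [7, 10, 11, 7, 11, 54, 30, 47, 18, 44, 48, 48, 10]
0.61 [68, 66, 8, 13, 8, 50, 28, 45, 15, 41, 23, 49, 10]
0.63 [69, 74, 10, 10, 50, 47, 41, 44, 14, 43, 45, 47, 7]
0.65 [71, 72, 6, 11, 194, 203, 200, 202, 203, 43, 51, 8, 8]
0.67 [69, 72, 11, 9, 159, 166, 181, 201, 201, 199, 201, 11, 9]
0.69 [66, 23, 27, 10, 124, 126, 140, 153, 171, 178, 191, 10, 8]
0.71 [10, 18, 23, 23, 84, 89, 101, 113, 128, 138, 154, 12, 7]
0.73 [8, 7, 9, 21, 23, 55, 67, 82, 93, 107, 118, 8, 11]
pos [ 0.4716 -0.3249  0.0961] toolx yaw -168.4768821226115 tilt [ 0.0069 -0.0038] units [-3.5035  7.5347  1.4287]
rot units [-0.0005  0.0026  0.3223]
```

```bash
python3 -m pendant '[[-0.45,0.95,0,0,0,0],[-0.45,0.95,0,0,0,0],[-0.45,0.95,0,0,0,0],[-0.45,0.95,0,0,0,0],[-0.45,0.95,0,0,0,0]]' > /dev/null
python3 -m pendant '[[-0.45,0.95,0,0,0,0],[-0.45,0.95,0,0,0,0],[-0.4,0.9,0,0,0,0.039],[0,0,0,0,0,0.039],[0,0,0,0,0,0.039]]' > /dev/null
python3 -m pendant '[[0,0,0,0,0,0.039],[0,0,0,0,0,0.039],[0,0,0,0,0,0.039],[0,0,0,0,0,0.039],[0,0,0,0,0,0.039]]' > /dev/null
python3 -m pendant '[[0,0,0,0,0,0.01],[0,0,0,0,0,0],[0,0,0,0,0,0],[0,0,0,0,0,0]]'
python3 -c "
from h import *
go(.52,-.123,.05,np.radians(133.5)); wsnap('held')"
```

```text
clock: 8.17
tool_pos: [0.5182, -0.1208, 0.0912]
eef_rot: [0.393, 0.919, 0.0, -0.0]
contact_force: [-0.3, -0.1, -1.0]
opening: 0.22
finger_force: 60.0
pos [ 0.5182 -0.1208  0.0912] toolx yaw 133.70512343326985 tilt [-0.0001  0.0002] units [-0.1141 -0.0082  1.6473]
rot units [ 0.     -0.0001  0.0011]
```

View pics/wheld.png

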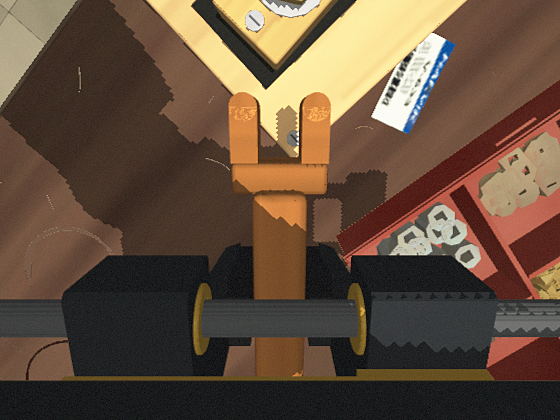

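The stick is straight in the grip: fork centred at col ~280, tips at (245,97) and (315,97), and the sled push corner is at about (270,78). Now measuring the fork in the tool frame and the sled corner.

```bash
python3 -c "
from pts import *
P,p,ok=cloud('held'); f=np.load('pics/wheld.npz'); R=Ro.from_quat(f['rot']).as_matrix()
L=(P-f['pos'])@R
m=ok&(L[...,0]>.05)&(L[...,0]<.09)&(L[...,2]<0)&(L[...,2]>-.04)&(abs(L[...,1])<.03)
Q=L[m]; print('fork tool x max',np.percentile(Q[:,0],99.5),'y',np.percentile(Q[:,1],[.5,99.5]),'z',np.median(Q[:,2]))
b=ok&(abs(L[...,1])<.009)&(L[...,0]>.02)&(L[...,0]<.04)&(L[...,2]<0); print('bar top z',np.median(L[...,2][b]))
z=P[...,2]; m=ok&(z>.038)&(z<.048)&(P[...,0]<.5)
n,l,s,c=cv2.connectedComponentsWithStats(m.astype(np.uint8)); k=1+np.argmax(s[1:,4]); Q=P[l==k]; print(s[k])
d=Q[:,:2]@np.array([np.cos(np.radians(-43.8)),np.sin(np.radians(-43.8))]); print('corner',Q[np.argsort(-d)[:6]])
"
```

```text
fork tool x max 0.07277036148138144 y [-0.0183  0.0174] z -0.019134009187481715
bar top z -0.08261587268721479
[ 213    0  120   66 4079]
corner [[ 0.454  -0.0568  0.043 ]
 [ 0.454  -0.0568  0.0389]
 [ 0.4542 -0.0562  0.0406]
 [ 0.4534 -0.0569  0.0402]
 [ 0.4536 -0.0564  0.0428]
 [ 0.454  -0.056   0.0424]]
```

```bash
python3 -m pendant '[[0,0,0.8,0,0,0],[0,0,0.8,0,0,0],[0,0,0.8,0,0,0],[0,0,0.3,0,0,0],[0,0,0,0,0,0]]'
python3 -m pendant '[[0,0,0,0,0,0],[0,0,0,0,0,0],[0,0,0,0,0,0]]'
python3 -c "
from h import *
go(.5019,-.1071,.022,np.radians(133.5)); go(.4970,-.1020,.022)
import time
F=[]
for i in range(6): optics.snapshot('wrist'); F.append(r.get_state()['contact_force'])
print(np.mean(F,0),np.std(F,0))"
```

```text
clock: 8.63
tool_pos: [0.5171, -0.1205, 0.0222]
eef_rot: [0.394, 0.919, -0.0, -0.002]
contact_force: [-0.6, 0.2, -1.1]
opening: 0.221
finger_force: 60.0
clock: 8.88
tool_pos: [0.519, -0.121, 0.0247]
eef_rot: [0.394, 0.919, 0.0, 0.001]
contact_force: [-0.2, -0.4, -0.1]
opening: 0.221
finger_force: 60.0
pos [ 0.519  -0.121   0.0247] toolx yaw 133.59062586073867 tilt [ 0.0019 -0.0003] units [ 0.874  -0.1115  0.1079]
rot units [0.0004 0.0005 0.0005]
pos [ 0.519  -0.121   0.0247] toolx yaw 133.59062586073867 tilt [ 0.0019 -0.0003] units [ 1.1569 -0.1128  0.1075]
[-0.3229  0.0574 -0.9009] [0.4499 0.3856 0.7543]
```

```bash
python3 -m pendant '[[0.45,-0.06,0.1,0,0,0],[0.45,-0.06,0,0,0,0],[0,0,0,0,0,0],[0,0,0,0,0,0],[0,0,0,0,0,0]]'
python3 -m pendant '[[0.08,0,0,0,0,0],[0.08,0,0,0,0,0],[0.08,0,0,0,0,0],[0.08,0,0,0,0,0],[0,0,0,0,0,0]]'
python3 -m pendant '[[0.08,0,0,0,0,0],[0.08,0,0,0,0,0],[0,0,0,0,0,0]]'
```

```text
clock: 9.6
tool_pos: [0.5015, -0.107, 0.0213]
eef_rot: [0.394, 0.919, 0.0, 0.001]
contact_force: [0.0, -0.5, -0.9]
opening: 0.223
finger_force: 60.0
clock: 10.02
tool_pos: [0.4957, -0.1012, 0.0213]
eef_rot: [0.394, 0.919, -0.0, 0.001]
contact_force: [1.4, -2.2, -2.0]
opening: 0.222
finger_force: 60.0
clock: 10.27
tool_pos: [0.4923, -0.0977, 0.0213]
eef_rot: [0.394, 0.919, 0.0, 0.0]
contact_force: [2.2, -2.2, -1.9]
opening: 0.218
finger_force: 60.0
```

```bash
python3 -m pendant '[[0.15,0,0,0,0,0],[0.15,0,0,0,0,0],[0.15,0,0,0,0,0],[0.15,0,0,0,0,0],[0,0,0,0,0,0]]'
python3 -m pendant '[[0.04,0,0,0,0,0],[0.04,0,0,0,0,0],[0,0,0,0,0,0]]'
python3 -c "
from h import *
wsnap('n1')"
python3 -m pendant '[[0,0,0,0,0,0],[0,0,0,0,0,0],[0,0,0,0,0,0]]'
```

```text
clock: 10.68
tool_pos: [0.4808, -0.0858, 0.0211]
eef_rot: [0.393, 0.919, 0.0, -0.001]
contact_force: [0.9, 0.3, -2.2]
opening: 0.223
finger_force: 60.0
clock: 10.93
tool_pos: [0.4806, -0.0856, 0.0212]
eef_rot: [0.394, 0.919, -0.0, 0.0]
contact_force: [1.4, -1.7, -0.5]
opening: 0.225
finger_force: 60.0
clock: 11.23
tool_pos: [0.4806, -0.0856, 0.0212]
eef_rot: [0.394, 0.919, 0.0, -0.0]
contact_force: [0.5, -1.8, -0.7]
opening: 0.217
finger_force: 60.0
```

View pics/wn1.png

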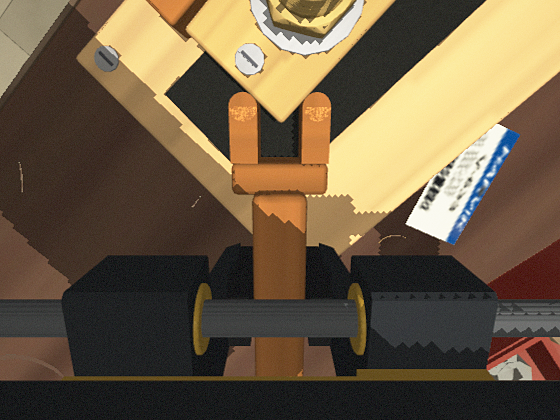

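The sled's corner is seated in the fork at (283,122) between both prongs. Next I'll creep to the fence.

```bash
python3 -m pendant '[[0.04,0,0,0,0,0],[0.04,0,0,0,0,0],[0,0,0,0,0,0]]'|grep -E 'pos|contact'
python3 -m pendant '[[0.04,0,0,0,0,0],[0.04,0,0,0,0,0],[0,0,0,0,0,0]]'|grep -E 'pos|contact'
python3 -m pendant '[[0.04,0,0,0,0,0],[0,0,0,0,0,0]]'|grep -E 'pos|contact'
```

```text
tool_pos: [0.4792, -0.0841, 0.0212]
contact_force: [2.0, -2.2, -0.8]
tool_pos: [0.478, -0.0828, 0.0212]
contact_force: [2.9, -2.3, -0.4]
tool_pos: [0.4777, -0.0825, 0.0213]
contact_force: [3.3, -3.7, -0.7]
```

```bash
for i in 1; do python3 -m pendant '[[0.03,0,0,0,0,0],[0,0,0,0,0,0]]'|grep -E 'pos|contact'
python3 -m pendant '[[0.03,-0.01,0,0,0,0],[0,0,0,0,0,0]]'|grep -E 'pos|contact'
python3 -m pendant '[[0.02,-0.01,0,0,0,0],[0,0,0,0,0,0]]'|grep -E 'pos|contact'; done
```

```text
tool_pos: [0.4774, -0.082, 0.0213]
contact_force: [3.0, -3.6, -1.6]
tool_pos: [0.4767, -0.0815, 0.0213]
contact_force: [2.8, -3.8, -0.8]
tool_pos: [0.4766, -0.0815, 0.0214]
contact_force: [4.7, -3.7, -0.6]
```

```bash
python3 -m pendant '[[0.02,-0.02,0,0,0,0],[0,0,0,0,0,0]]'|grep -E 'pos|contact'
python3 -m pendant '[[0.02,-0.02,0,0,0,0],[0,0,0,0,0,0]]'|grep -E 'pos|contact'
python3 -m pendant '[[0,0,0,0,0,0],[0,0,0,0,0,0]]'|grep -E 'pos|contact'
```

```text
tool_pos: [0.4766, -0.0816, 0.0214]
contact_force: [3.5, -4.0, -0.9]
tool_pos: [0.4765, -0.0816, 0.0215]
contact_force: [5.1, -4.9, -0.7]
tool_pos: [0.4765, -0.0816, 0.0215]
contact_force: [4.9, -5.2, -0.5]
```

```bash
python3 -m pendant '[[0.03,-0.03,0,0,0,0],[0,0,0,0,0,0]]'|grep -E 'pos|contact'
python3 -m pendant '[[0.03,-0.03,0,0,0,0],[0,0,0,0,0,0]]'|grep -E 'pos|contact'
python3 -m pendant '[[0,0,0,0,0,0],[0,0,0,0,0,0]]'|grep -E 'pos|contact'
```

```text
tool_pos: [0.4764, -0.0817, 0.0216]
contact_force: [6.8, -4.4, -1.0]
tool_pos: [0.4764, -0.0818, 0.0217]
contact_force: [7.1, -5.3, -2.0]
tool_pos: [0.4763, -0.0817, 0.0217]
contact_force: [7.4, -5.5, -1.4]
```

```bash
python3 -m pendant '[[0.03,0.02,0,0,0,0],[0.03,0.02,0,0,0,0],[0.03,0.03,0,0,0,0],[0.03,0.03,0,0,0,0],[0.03,0.03,0,0,0,0]]'|grep -E 'pos|contact'
python3 -m pendant '[[0.03,0.03,0,0,0,0],[0.03,0.03,0,0,0,0],[0.03,0.03,0,0,0,0]]'|grep -E 'pos|contact'
python3 -m pendant '[[0.03,0.03,0,0,0,0],[0.03,0.03,0,0,0,0],[0.03,0.03,0,0,0,0]]'|grep -E 'pos|contact'
```

```text
tool_pos: [0.4765, -0.0788, 0.0218]
contact_force: [8.5, -9.5, -1.5]
tool_pos: [0.4766, -0.0756, 0.0218]
contact_force: [8.4, -9.7, -0.7]
tool_pos: [0.4767, -0.0724, 0.0218]
contact_force: [8.6, -8.8, -0.7]
```

```bash
python3 -m pendant '[[0.055,0.057,0,0,0,0],[0.057,0.057,0,0,0,0],[0.057,0.057,0,0,0,0],[0.057,0.057,0,0,0,0],[0.057,0.057,0,0,0,0]]'|grep -E 'pos|contact|rot'
python3 -m pendant '[[0.057,0.057,0,0,0,0],[0.057,0.057,0,0,0,0],[0.057,0.057,0,0,0,0],[0.057,0.057,0,0,0,0],[0.057,0.057,0,0,0,0]]'|grep -E 'pos|contact|clock'
```

```text
tool_pos: [0.477, -0.0624, 0.0218]
eef_rot: [0.396, 0.918, 0.0, 0.005]
contact_force: [8.4, -8.9, 0.1]
clock: 15.15
tool_pos: [0.4772, -0.0523, 0.0218]
contact_force: [8.3, -9.3, -0.9]
```

```bash
python3 -m pendant '[[0.057,0.057,0,0,0,0],[0.057,0.057,0,0,0,0],[0.057,0.057,0,0,0,0],[0.057,0.057,0,0,0,0],[0.057,0.057,0,0,0,0]]'|grep -E 'pos|contact|rot'
python3 -m pendant '[[0.057,0.057,0,0,0,0],[0.057,0.057,0,0,0,0],[0.057,0.057,0,0,0,0],[0.057,0.057,0,0,0,0],[0.057,0.057,0,0,0,0]]'|grep -E 'pos|contact|clock'
python3 -m pendant '[[0.057,0.057,0,0,0,0],[0.057,0.057,0,0,0,0],[0.057,0.057,0,0,0,0],[0.057,0.057,0,0,0,0]]'|grep -E 'pos|contact|clock'
```

```text
tool_pos: [0.4775, -0.0423, 0.0218]
eef_rot: [0.396, 0.918, 0.0, 0.005]
contact_force: [8.5, -9.6, -0.7]
clock: 15.98
tool_pos: [0.4777, -0.0322, 0.0218]
contact_force: [7.6, -9.8, -1.2]
clock: 16.32
tool_pos: [0.4779, -0.0242, 0.0218]
contact_force: [8.6, -10.3, 0.4]
```

```bash
python3 -m pendant '[[0.057,0.057,0,0,0,0],[0.057,0.057,0,0,0,0],[0.057,0.057,0,0,0,0],[0.057,0.057,0,0,0,0],[0.057,0.057,0,0,0,0]]'|grep -E 'pos|contact|rot'
python3 -m pendant '[[0.057,0.057,0,0,0,0],[0.057,0.057,0,0,0,0],[0.057,0.057,0,0,0,0],[0.057,0.057,0,0,0,0],[0.057,0.057,0,0,0,0]]'|grep -E 'pos|contact|clock'
python3 -m pendant '[[0.057,0.057,0,0,0,0],[0.057,0.057,0,0,0,0],[0.057,0.057,0,0,0,0],[0.057,0.057,0,0,0,0]]'|grep -E 'pos|contact|clock'
```

```text
tool_pos: [0.4782, -0.0142, 0.0218]
eef_rot: [0.396, 0.918, 0.0, 0.005]
contact_force: [8.9, -9.1, -0.5]
clock: 17.15
tool_pos: [0.4785, -0.0042, 0.0218]
contact_force: [8.7, -10.4, 0.3]
clock: 17.48
tool_pos: [0.4787, 0.0038, 0.0218]
contact_force: [9.9, -9.7, -1.2]
```

```bash
python3 -m pendant '[[0.037,0.077,0,0,0,0],[0.057,0.057,0,0,0,0],[0.057,0.057,0,0,0,0],[0.057,0.057,0,0,0,0],[0.057,0.057,0,0,0,0]]'|grep -E 'pos|contact|rot'
python3 -m pendant '[[0.057,0.057,0,0,0,0],[0.057,0.057,0,0,0,0],[0.057,0.057,0,0,0,0],[0.057,0.057,0,0,0,0],[0.057,0.057,0,0,0,0]]'|grep -E 'pos|contact|clock'
python3 -m pendant '[[0.057,0.057,0,0,0,0],[0.057,0.057,0,0,0,0],[0.057,0.057,0,0,0,0],[0.057,0.057,0,0,0,0]]'|grep -E 'pos|contact|clock'
```

```text
tool_pos: [0.479, 0.0141, 0.0217]
eef_rot: [0.396, 0.918, 0.0, 0.005]
contact_force: [7.7, -9.5, 0.1]
clock: 18.32
tool_pos: [0.4792, 0.0241, 0.0217]
contact_force: [8.5, -9.4, -1.0]
clock: 18.65
tool_pos: [0.4794, 0.0321, 0.0217]
contact_force: [8.1, -9.6, 0.3]
```

```bash
python3 -m pendant '[[0.057,0.057,0,0,0,0],[0.057,0.057,0,0,0,0],[0.057,0.057,0,0,0,0],[0.057,0.057,0,0,0,0],[0.057,0.057,0,0,0,0]]'|grep -E 'pos|contact|rot'
python3 -m pendant '[[0.057,0.057,0,0,0,0],[0.057,0.057,0,0,0,0],[0.057,0.057,0,0,0,0],[0.057,0.057,0,0,0,0],[0.057,0.057,0,0,0,0]]'|grep -E 'pos|contact|clock'
python3 -m pendant '[[0.057,0.057,0,0,0,0],[0.057,0.057,0,0,0,0],[0.057,0.057,0,0,0,0],[0.057,0.057,0,0,0,0]]'|grep -E 'pos|contact|clock'
```

```text
tool_pos: [0.4797, 0.0421, 0.0217]
eef_rot: [0.396, 0.918, 0.0, 0.005]
contact_force: [9.5, -10.0, -0.7]
clock: 19.48
tool_pos: [0.4799, 0.0521, 0.0217]
contact_force: [8.6, -9.6, -0.1]
clock: 19.82
tool_pos: [0.4802, 0.0601, 0.0217]
contact_force: [8.8, -10.3, -0.7]
```

```bash
python3 -m pendant '[[0.055,0.057,0,0,0,0],[0.057,0.057,0,0,0,0],[0.057,0.057,0,0,0,0],[0.057,0.057,0,0,0,0],[0.057,0.057,0,0,0,0]]'|grep -E 'pos|contact|rot'
python3 -m pendant '[[0.057,0.057,0,0,0,0],[0.057,0.057,0,0,0,0],[0.057,0.057,0,0,0,0],[0.057,0.057,0,0,0,0]]'|grep -E 'pos|contact|clock'
```

```text
tool_pos: [0.4804, 0.0701, 0.0217]
eef_rot: [0.396, 0.918, 0.0, 0.005]
contact_force: [9.3, -9.8, -0.2]
clock: 20.57
tool_pos: [0.4806, 0.078, 0.0217]
contact_force: [9.3, -10.1, -0.5]
```

```bash
python3 -m pendant '[[0.035,0.075,0,0,0,0],[0.057,0.057,0,0,0,0],[0.057,0.057,0,0,0,0],[0.057,0.057,0,0,0,0],[0.057,0.057,0,0,0,0]]'|grep -E 'pos|contact|rot'
python3 -m pendant '[[0.057,0.057,0,0,0,0],[0.057,0.057,0,0,0,0],[0.057,0.057,0,0,0,0],[0.057,0.057,0,0,0,0],[0.057,0.057,0,0,0,0]]'|grep -E 'pos|contact|clock'
python3 -m pendant '[[0.03,0.03,0,0,0,0],[0.03,0.03,0,0,0,0],[0.03,0.03,0,0,0,0],[0.03,0.03,0,0,0,0]]'|grep -E 'pos|contact|clock'
```

```text
tool_pos: [0.4809, 0.0882, 0.0217]
eef_rot: [0.396, 0.918, -0.0, 0.004]
contact_force: [8.0, -9.6, -0.5]
clock: 21.4
tool_pos: [0.4812, 0.0981, 0.0217]
contact_force: [7.9, -10.4, -0.1]
clock: 21.73
tool_pos: [0.4813, 0.1023, 0.0217]
contact_force: [8.3, -10.2, -0.2]
```

```bash
python3 -m pendant '[[0.03,0.03,0,0,0,0],[0.03,0.03,0,0,0,0],[0.03,0.03,0,0,0,0],[0.03,0.03,0,0,0,0],[0.03,0.03,0,0,0,0]]'|grep -E 'pos|contact'
python3 -m pendant '[[0.03,0.03,0,0,0,0],[0.03,0.03,0,0,0,0],[0.03,0.03,0,0,0,0],[0.03,0.03,0,0,0,0],[0.03,0.03,0,0,0,0]]'|grep -E 'pos|contact'
python3 -m pendant '[[0.03,0.03,0,0,0,0],[0.03,0.03,0,0,0,0],[0.03,0.03,0,0,0,0]]'|grep -E 'pos|contact'
```

```text
tool_pos: [0.4814, 0.1075, 0.0217]
contact_force: [8.9, -9.7, -0.1]
tool_pos: [0.4816, 0.1127, 0.0217]
contact_force: [9.0, -10.5, -0.3]
tool_pos: [0.4817, 0.1159, 0.0217]
contact_force: [9.3, -10.4, -0.1]
```

```bash
python3 -m pendant '[[0.025,0.035,0,0,0,0],[0.03,0.03,0,0,0,0]]'|grep -E 'pos|contact'
python3 -m pendant '[[0.03,0.03,0,0,0,0],[0.03,0.03,0,0,0,0]]'|grep -E 'pos|contact'
python3 -m pendant '[[0.03,0.03,0,0,0,0],[0.03,0.03,0,0,0,0]]'|grep -E 'pos|contact'
```

```text
tool_pos: [0.4817, 0.118, 0.0216]
contact_force: [7.9, -9.7, 0.1]
tool_pos: [0.4818, 0.1201, 0.0216]
contact_force: [8.2, -9.8, -1.7]
tool_pos: [0.4819, 0.121, 0.0217]
contact_force: [10.0, -13.7, -0.2]
```

```bash
python3 -m pendant '[[0,0.03,0,0,0,0],[0,0,0,0,0,0]]'|grep -E 'pos|contact'
python3 -m pendant '[[0,0,0,0,0,0],[0,0,0,0,0,0],[0,0,0,0,0,0],[0,0,0,0,0,0],[0,0,0,0,0,0]]'|grep -E 'pos|contact'
python3 -c "
from pts import *
wsnap('home'); s=r.get_state(); print(s['tool_pos'],s['clock'])"
```

```text
tool_pos: [0.482, 0.121, 0.0216]
contact_force: [8.3, -12.7, 0.4]
tool_pos: [0.4819, 0.121, 0.0216]
contact_force: [8.4, -12.8, -1.0]
[0.482  0.121  0.0216] 23.95
```

View pics/whome.png

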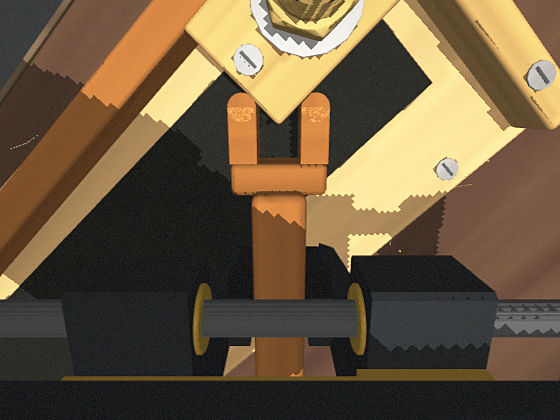

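The sled is home: its leading end is against the stop block (around (415,5)) and the corner is still in the fork. Next I'll back the stick out, lift, and travel to free counter to the right of the board.

```bash
python3 -m pendant '[[-0.15,0,0,0,0,0],[-0.3,0,0,0,0,0],[-0.5,0,0,0,0,0],[-0.7,0,0,0,0,0],[0,0,-0.3,0,0,0]]'|grep -E 'pos|contact'
python3 -m pendant '[[0,0,-1,0,0,0],[0,0,-1,0,0,0],[0,0,-1,0,0,0],[0,0,-0.3,0,0,0],[0,0,0,0,0,0]]'|grep -E 'pos|contact'
python3 -c "
from h import *
go(.455,-.27,.1)"
```

```text
tool_pos: [0.5086, 0.0937, 0.028]
contact_force: [0.6, -0.4, 0.1]
tool_pos: [0.5076, 0.0975, 0.1131]
contact_force: [0.2, -0.2, -0.9]
pos [0.5076 0.0975 0.1131] toolx yaw 133.6398770559333 tilt [0.0025 0.0016] units [ -9.1855 -11.67     0.4936]
```

```bash
python3 -c "
from pts import *
wsnap('chk'); P,p,ok=cloud('chk'); z=P[...,2]
bc=np.array([.43848,.0850]); by=np.array([.0587,.9983]); bx=np.array([.9983,-.0587])
d=P[...,:2]-bc; X=d@bx; Y=d@by
m=ok&(z>.0415)&(z<.047)&(X>-.058)&(X<.01)&(Y>.06)&(Y<.16)
n,l,s,c=cv2.connectedComponentsWithStats(m.astype(np.uint8)); k=1+np.argmax(s[1:,4]); Q=np.c_[X[l==k],Y[l==k]]; print(s[k],rect(Q))"
```

```text
[ 222    0  107   57 3112] (((-15.510704040527344, 91.06433868408203), (59.05437088012695, 29.188552856445312), 46.9999885559082), array([[-46.3218,  79.4228],
       [-24.9746,  59.5163],
       [ 15.3004, 102.7059],
       [ -6.0468, 122.6124]], dtype=float32))
```

```bash
python3 -m pendant '[[-0.75,-0.95,0,0,0,0],[-0.75,-0.95,0,0,0,0],[-0.75,-0.95,0,0,0,0],[0,0,-1,0,0,0],[0,0,-1,0,0,0]]'|grep -E 'pos|contact'
python3 -m pendant '[[0,0,-1,0,0,0],[0,0,-1,0,0,0],[0,0,0,0,0,0],[0,0,0,0,0,0]]'|grep -E 'pos|contact'
python3 -c "
from pts import *
wsnap('chk2'); P,p,ok=cloud('chk2'); z=P[...,2]
bc=np.array([.43848,.0850]); by=np.array([.0587,.9983]); bx=np.array([.9983,-.0587])
d=P[...,:2]-bc; X=d@bx; Y=d@by
m=ok&(z>.0415)&(z<.047)&(X>-.07)&(X<.02)&(Y>.05)&(Y<.17)
n,l,s,c=cv2.connectedComponentsWithStats(m.astype(np.uint8)); k=1+np.argmax(s[1:,4]); Q=np.c_[X[l==k],Y[l==k]]; print(s[k],rect(Q))
go(.455,-.27,.1)"
```

```text
tool_pos: [0.4916, 0.0042, 0.1592]
contact_force: [0.7, 0.9, -0.3]
tool_pos: [0.4943, 0.0071, 0.2108]
contact_force: [0.4, -0.2, -1.5]
[365   0   3   2   4] (((-4.706048488616943, 81.11167907714844), (1.3515989780426025, 0.5334542393684387), 29.624494552612305), array([[-5.4254, 81.0095],
       [-5.1617, 80.5458],
       [-3.9867, 81.2139],
       [-4.2504, 81.6776]], dtype=float32))
pos [0.4935 0.0071 0.2099] toolx yaw 133.62634633218914 tilt [-0.0025  0.0002] units [-6.9707 -8.7543  4.3971]
```

The sled's push corner shows at board y ≈ 0.081, so its leading end is at about 0.150, which is home. Next I'll lay the stick down.

```bash
python3 -m pendant '[[-0.8,-1,0.4,0,0,0],[-0.8,-1,0.4,0,0,0],[-0.8,-1,0.4,0,0,0],[-0.8,-1,0.4,0,0,0],[-0.8,-1,0.4,0,0,0]]'|grep -E 'pos|contact'
python3 -m pendant '[[-0.8,-1,0.3,0,0,0],[-0.8,-1,0.3,0,0,0],[-0.8,-1,0.3,0,0,0],[-0.6,-0.7,0.3,0,0,0],[0,0,0,0,0,0]]'|grep -E 'pos|contact'
python3 -m pendant '[[0,0,0,0,0,0],[0,0,0,0,0,0]]'|grep -E 'pos|contact'
python3 -c "
from h import *
go(.455,-.27,.0045,np.radians(133.6))"
```

```text
tool_pos: [0.471, -0.1524, 0.1585]
contact_force: [-0.3, -1.0, -1.3]
tool_pos: [0.4539, -0.2754, 0.1278]
contact_force: [0.7, 0.8, -1.5]
tool_pos: [0.4568, -0.2682, 0.1297]
contact_force: [0.3, -0.8, -2.0]
pos [ 0.4568 -0.2682  0.1297] toolx yaw 133.64735345907474 tilt [-0.0027  0.0028] units [-0.0215 -0.1023  5.007 ]
rot units [ 0.     -0.0012  0.0003]
```

```bash
python3 -m pendant '[[0,0,1,0,0,0],[0,0,1,0,0,0],[0,0,1,0,0,0],[0,0,1,0,0,0],[0,0,0.5,0,0,0]]'|grep -E 'pos|contact'
python3 -m pendant '[[0,0,0.15,0,0,0],[0,0,0,0,0,0],[0,0,0,0,0,0]]'|grep -E 'pos|contact'
python3 -c "
from h import *
go(.455,-.27,.0035,np.radians(133.6))"
```

```text
tool_pos: [0.457, -0.2668, 0.0161]
contact_force: [-0.2, 0.7, -1.8]
tool_pos: [0.4582, -0.2696, 0.0157]
contact_force: [-0.5, -0.3, -1.6]
pos [ 0.4582 -0.2696  0.0157] toolx yaw 133.63804149302413 tilt [ 0.0009 -0.0001] units [ 0.0752 -0.1037  0.4865]
rot units [0.0002 0.0002 0.0002]
```

```bash
python3 -m pendant '[[0,0,0.2,0,0,0],[0,0,0.15,0,0,0],[0,0,0.06,0,0,0],[0,0,0,0,0,0],[0,0,0,0,0,0]]'|grep -E 'pos|contact'
python3 -m pendant '[[0,0,0.04,0,0,0],[0,0,0.04,0,0,0],[0,0,0,0,0,0]]'|grep -E 'pos|contact'
```

```text
tool_pos: [0.4575, -0.27, 0.0048]
contact_force: [-0.8, -0.4, -1.2]
tool_pos: [0.4577, -0.2701, 0.0036]
contact_force: [-1.1, 0.0, 8.4]
```

```bash
python3 -m pendant '[[0,0,0,0,0,0],[0,0,0,0,0,0],[0,0,0,0,0,0],[0,0,0,0,0,0],[0,0,0,0,0,0]]' 0.3 >/dev/null
python3 -m pendant '[[0,0,0,0,0,0],[0,0,0,0,0,0],[0,0,0,0,0,0]]'
python3 -m pendant '[[0,0,-1,0,0,0],[0,0,-1,0,0,0],[0,0,-1,0,0,0],[0,0,-1,0,0,0],[0,0,-1,0,0,0]]'>/dev/null
python3 -m pendant '[[0,0,-1,0,0,0],[0,0,-1,0,0,0],[0,0,-1,0,0,0],[0,0,0,0,0,0],[0,0,0,0,0,0]]'
python3 look.py 9 top
python3 -c "
from h import *
wsnap('end')
a=cv2.imread('pics/wend.png'); b=cv2.imread('pics/top_9.png')[150:270,150:430]
cv2.imwrite('pics/end.png',np.vstack([cv2.resize(a,(480,360)),cv2.resize(b,(480,206))]))"
```

```text
clock: 28.63
tool_pos: [0.4575, -0.2699, 0.0026]
eef_rot: [0.394, 0.919, 0.0, -0.0]
contact_force: [-0.6, 0.2, 1.0]
opening: 0.646
finger_force: 0.0
clock: 29.47
tool_pos: [0.4581, -0.2703, 0.2038]
eef_rot: [0.394, 0.919, -0.0, 0.001]
contact_force: [-1.1, 1.1, -0.7]
opening: 0.65
finger_force: 0.0
```

View pics/end.png

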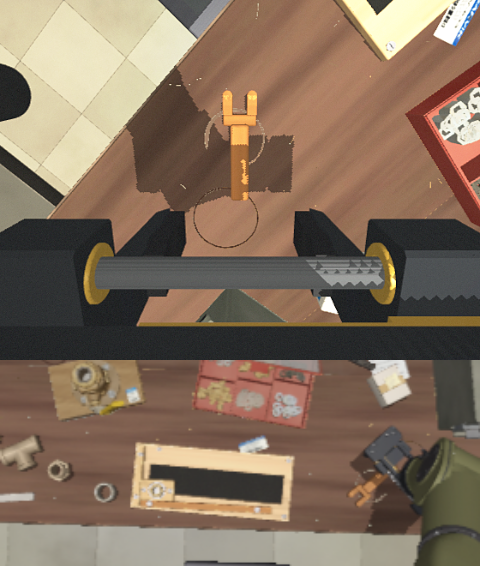

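The stick lies flat on the counter at (240,145) in the upper panel, clear of the board. The lower panel shows the sled in the fence/stop corner at (157,490). One numeric check from the top depth before handing in.

```bash
python3 -c "
from pts import *
f=np.load('pics/top_9.npz'); c=optics.calibration('top'); F=210/np.tan(np.radians(c['vfov']/2)); d=f['d']
v,u=np.mgrid[:420,:560]; P=np.stack([(u-c['cx'])/F*d,-(v-c['cy'])/F*d,-d],-1)@c['cam_to_world'][:3,:3].T+c['cam_to_world'][:3,3]
e=P[...,:2]-np.array([.43848,.0850]); X=e@np.array([.9983,-.0587]); Y=e@np.array([.0587,.9983]); z=P[...,2]
m=(d>0)&(z>.028)&(X>-.08)&(X<.08)&(Y>-.18)&(Y<.18)
for t in range(40,180,6): q=m&(abs(Y*1000-t)<3); print(t,X[q].min().round(3) if q.any() else '',X[q].max().round(3) if q.any() else '')
P,p,ok=cloud('end'); q=ok&(P[...,2]>.012)&(P[...,2]<.05)&(abs(P[...,0]-.457)<.08)&(abs(P[...,1]+.27)<.08); print('stick top z',np.percentile(P[...,2][q],[50,90]))"
```

```text
40 -0.058 -0.047
46 -0.058 -0.047
52 -0.059 -0.048
58 -0.059 -0.048
64 -0.06 -0.049
70 -0.061 -0.049
76 -0.057 -0.01
82 -0.058 -0.003
88 -0.058 -0.004
94 -0.059 -0.004
100 -0.06 -0.005
106 -0.06 -0.005
112 -0.061 -0.006
118 -0.061 -0.006
124 -0.062 -0.007
130 -0.062 -0.007
136 -0.063 -0.008
142 -0.06 -0.005
148 -0.06 0.064
154 -0.061 0.063
160 -0.061 0.063
166  
172  
178  
stick top z [0.0299 0.0315]
```

The sled runs continuously from y ≈ 0.079 to the stop and its far side lies parallel to the fence at fence + 44 mm. The stick is flat with its top at z 0.030. Handing in.

```bash
python3 -c "
from plant import r
print(r.finish_job())"
```

```text
the job is handed in; nothing more can be done
None
```

The job is handed in at about 30 s of the 72 s allowed, with no verdict returned: the sled sits home in the fence/stop corner, fed with about 8–9 N measured at the wrist, and the stick lies flat on the counter off the board.

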